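Tuck a flashing strip under a lapped slate and hold it down

ROBOT

A 6-joint arm with a two-finger parallel gripper is mounted at the origin on the work surface. World frame = base frame: x ahead of the robot, y to its left, z up, the work surface at z = 0. Lengths are in m, angles in rad, forces in N, time in s.
With the tool pointing down it reaches from about 0.325 to 0.775 m from the base axis. Payload 5.5 kg.
Tool frame: the origin (TCP) lies between the finger pads; the fingertips stand 8 mm ahead of it and the grasp point (between the pads) lies 11 mm behind it (tcp_to_tips is the distance from the TCP to the fingertips, in m); z points along the fingers, y is the direction in which the jaws open and shut (so a half turn about z gives the same grasp; the last joint's range is limited). The gripper opens to 88 mm and grips with 3 to 60 N. Pads are 20 mm wide; open, the fingers measure 115 mm over their backs; the gripper's body (75 mm by 178 mm) begins 61 mm behind the grasp point.
Start: joints at [1.099, 0.091, 1.231, -0, 1.82, -0.057], TCP at [0.242, 0.549, 0.231] pointing down, gripper open.
Joint ranges: [-2.87, 2.87], [-0.86, 2.18], [0.17, 2.46], [-1.51, 4.65], [0.06, 2.69], [-2.65, 2.65]. Speed limits (rad/s): [2.57, 2.57, 3.01, 3.14, 3.14, 3.14].

INTERFACE

Orientations are given as a unit quaternion [w, x, y, z].
In Python, from bench import * gives the robot as it stands. Calls block until the motion is done:
- move_to(position, orientation): joint-space move of the TCP to a pose.
- move_l(position, speed=0.15, orientation=None): straight line of the TCP; orientation=None keeps the orientation; speed is the mean speed in m/s.
- movej(angles): joint-space move.
- gripper_open() and close(): open the fingers fully, or close them until they stop; the grip force is fixed at half the most.
- hold(seconds).
- inverse_kinematics(position, orientation): joint angles nearest the present ones, or None.
- state(): the state.
- get_image(name): name is "side" or "top" or "wrist"; returns a dict with "frame" (400x640x3 uint8, blue, green, red), "depth" (400x640 float32, m along the optical axis (not along the pixel's ray), 0 where there is no reading), "camera_matrix" (3x3 intrinsics, pixels), "view" (4x4, takes a point from world to camera coordinates). Camera axes: x right, y up, looking along -z (the intrinsics and any distortion apply to the point x, -y, -z); pixel columns grow to the right and rows downward; lengths in m; the calibration is good to about 2 mm. A picture is of the moment at which its call begins.
A pose or a line that the arm cannot do raises IKError and nothing moves.
- job_done(): hands the job in, once; it reports no verdict.
The state is a dict: "time": time; "joint_pos": joint angles; "dq": joint speeds; "joint_torque": joint torques, N m; "ee_pos": TCP position; "ee_rot": TCP orientation; "ft_force": force on the tool from outside, world axes, zero at the start; "moment": the same for the moment, N m; "finger_gap": finger opening in m.
Only numpy, scipy, OpenCV 4.12 (cv2) and the standard library are available. Lean on these libraries where they do the work, as an engineer would, in place of code of your own. Each camera call takes 0.05 s, during which the arm holds its last target. There are 200 camera calls.

TASK

Pick up the aluminium flashing strip and tuck its free edge under the lower edge of the lapped slate on the sample board, between the two packers, until the whole edge is fully home against the batten, without lifting the slate. Finish while still gripping the strip and pressing it down firmly (about 10 N or more), flat on the board: do not let go at the end. Leave the other things on the bench alone.

Things in the scene. Friction and masses are not known exactly. Their poses are not given: they have to be found in the camera images.
- strip: Loose aluminium L-section flashing, 0.28 kg, flat on the bench. Flange 100 (x) by 150 (y), 4 mm thick; along its rear edge an upstand 10 mm thick, 50 mm high from the underside, centred at x = -45 mm: grip it there. Origin: centre of the flange's underside; z up; +x from upstand to free edge (x = +50 mm), the edge to tuck. Home, 45 mm of flange show between slate and upstand.
- edge_left (a point): Point on the underside of the strip's free edge, at x = +50, y = +70 mm in the strip's frame.
- edge_right (a point): Point on the underside of the strip's free edge, at x = +50, y = -70 mm in the strip's frame.
- board: Plywood sample board 340 x 280 x 12 mm fixed flat on the bench; origin at the centre of its underside, x towards the slates (away from the robot), z up. Its top is 12 mm above the bench. The half towards the robot is bare.
- mouth (a point): On the board's top (12 mm above the bench), straight below the middle of the slate's lower edge; x points in under the slate, y along that edge, z up. The opening is 9 mm high and 200 mm wide (y -100 to +100 mm) between two 30 mm wide wooden packers under the slate's corners (from 2 mm in); a wooden batten stops the strip 45 mm in (x = +45 mm).
- slate (a joint): Lift of the dark grey slate, 260 mm wide, 150 mm from lower to upper edge, 8 mm thick, 0.8 kg, underside 9 mm above the board, its upper end lapped by two more slates. It turns on its upper edge as on a hinge: 0 rad = lying on the packers, growing as the lower edge is lifted (0.01 rad = 1.5 mm there; takes about 4 N); it falls back by its weight.
- nippers: Bystander: tile nippers with red handles, 160 mm long, lying at the side of the bench.
- white_tile: Bystander: loose white tile 130 x 130 x 8 mm at the side of the bench.
- tub: Bystander: white plastic tub, 100 mm across, 70 mm high, at the side of the bench.
- rub_block: Bystander: wooden rubbing block 110 x 60 x 35 mm at the side of the bench.
There are look-alikes about, which are no part of the job. Several things look just like the strip: the one meant starts farthest to the robot's right.

How it is judged:
On the way, in this order (a step that is already met when the one before it is completed fails the run):
1. the strip is lifted off the bench (height (world z) of strip above 0.02 m), for 0.1 s.
2. the strip's free edge is home under the slate (x of each of edge_left, edge_right in the frame of mouth above 0.036 m and z of each of edge_left, edge_right in the frame of mouth below 0.005 m and value of joint slate below 0.02 rad), for 0.2 s.
At the end, for the whole second after the job is handed in: Both ends of the free edge at least 36 mm in under the slate (batten at 45 mm), between the packers, within 3 mm of the board; strip flat to 2 degrees, pressed on the board with over 8 N, held by the fingers with over 3 N; slate lying down (below 0.012 rad) (x of edge_left in the frame of mouth between 0.036 and 0.052 m and x of edge_right in the frame of mouth between 0.036 and 0.052 m and y of edge_left in the frame of mouth below 0.105 m and y of edge_right in the frame of mouth above -0.105 m and z of each of edge_left, edge_right in the frame of mouth below 0.003 m and angle between the z axis of strip and the z axis of board, either way round below 0.035 rad and contact force between strip and board above 8 N and contact force between the fingers and strip above 3 N and value of joint slate below 0.012 rad); the arm keeps its last pose, push and grip.
It fails at once if the slate is lifted by more than 4 mm at its lower edge (value of joint slate above 0.027 rad).
It fails at once if a bystander is moved by more than 30 mm (distance of any of nippers, white_tile, tub, rub_block from where it was at the start of the episode above 0.03 m).
It also fails if it takes over 48 s, if anything falls off the work surface, if the arm or the gripper's body presses on something with over 40 N, if the wrist force passes 120 N, or if a joint passes its speed limit or range.

## Working session

There is one attempt and no reset: what is moved stays moved. The work goes in short steps, each a Python script; the robot and the scene stay as the last script left them, time stands still between calls to the robot, and variables do not carry over. Pictures are saved under pics/ and viewed, about 8 in all and at most 12, crops included, and the job is handed in when it is done.

```bash
mkdir -p pics; ls
cat > h.py <<'E'
from bench import *
import numpy as np, cv2
def grab(n):
    im=get_image(n); np.savez('pics/%s.npz'%n,**im); return im
def pts(im):
    d=im['depth'];K=im['camera_matrix'];v,u=np.mgrid[:d.shape[0],:d.shape[1]]
    x=(u-K[0,2])/K[0,0]*d; y=(v-K[1,2])/K[1,1]*d
    P=np.stack([x,-y,-d,np.ones_like(d)],-1)
    W=P@np.linalg.inv(im['view']).T
    W=W[...,:3]; W[d==0]=np.nan; return W
E
python3 - <<'E'
from h import *
for n in ('top','side'):
    im=grab(n); cv2.imwrite(f'pics/{n}1.png',im['frame'])
    print(im['camera_matrix'],im['view'])
print(state()); print([k for k in im])
E
```

```text
pics
[[501.25516451   0.         322.91231922]
 [  0.         501.25516451 201.24135596]
 [  0.           0.           1.        ]] [[-8.28941851e-03 -9.99961640e-01 -2.82915428e-03 -4.47944906e-03]
 [ 9.91546698e-01 -8.58595401e-03  1.29465932e-01 -6.01066332e-01]
 [-1.29485256e-01 -1.73204129e-03  9.91579835e-01 -1.92358343e+00]
 [ 0.00000000e+00  0.00000000e+00  0.00000000e+00  1.00000000e+00]]
[[401.30808052   0.         324.97013125]
 [  0.         401.30808052 198.51882886]
 [  0.           0.           1.        ]] [[ 0.87152899 -0.4900631  -0.01659434 -0.52552417]
 [ 0.33457148  0.56958048  0.75075961 -0.23047674]
 [-0.35846777 -0.65986076  0.66036704 -0.98052118]
 [ 0.          0.          0.          1.        ]]
{'time': 0.1, 'joint_pos': array([ 1.09927853e+00,  9.17604292e-02,  1.23172657e+00, -6.41904110e-06,
        1.81982119e+00, -5.67137202e-02]), 'dq': array([-0.00019726,  0.00127515, -0.00152985, -0.00038795, -0.00015687,
        0.00160206]), 'joint_torque': array([ 2.21900060e-03, -4.47856772e+01, -4.07568491e+01,  7.00549688e-02,
        2.84493109e-02, -1.19226406e-04]), 'ee_pos': array([0.24170326, 0.54888825, 0.22965577]), 'ee_rot': array([-2.20922846e-04,  2.05919010e-01,  9.78568662e-01, -8.28839129e-04]), 'ft_force': array([ 0.33046435, -0.12858247, -1.18100842]), 'moment': array([ 0.02448404,  0.01211305, -0.03011159]), 'finger_gap': 0.08756571070850352}
['frame', 'depth', 'camera_matrix', 'view']
```

View pics/top1.png

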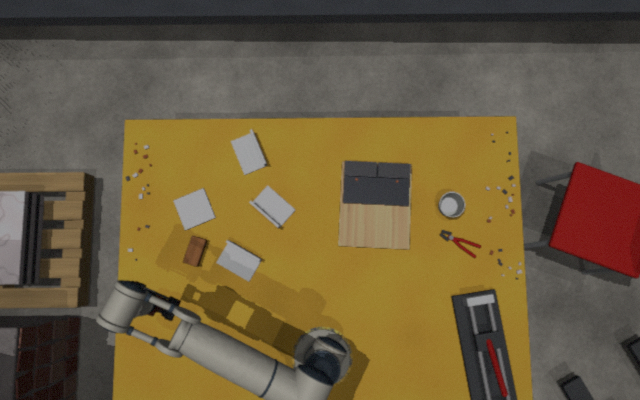

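Run:
```python
from h import *
im=np.load('pics/top.npz'); W=pts(im); z=W[...,2]
m=(z>0.035)&(z<0.065)
n,l,s,c=cv2.connectedComponentsWithStats(m.astype('uint8'))
for i in range(1,n):
    if s[i,4]>25:
        P=W[l==i]; r=cv2.minAreaRect(P[:,:2].astype('float32'))
        print(s[i],c[i].round(1),P.mean(0).round(4),np.round(r[0],4),np.round(r[1],4),r[2])
```

```text
[249 129  17  36 100] [257.2 146.6] [0.8191 0.2482 0.0513] [0.8212 0.2493] [0.1524 0.0102] 22.613536834716797
[344 161  66  18 765] [376.3 169.4] [ 0.7255 -0.2212  0.041 ] [ 0.7247 -0.2219] [0.2592 0.0633] 86.4916000366211
[444 192  20  24  97] [456.9 201.7] [ 0.5934 -0.5306  0.0507] [ 0.5895 -0.5251] [0.0909 0.0528] 23.901344299316406
[249 201  30  27  97] [263.6 214. ] [0.5516 0.2214 0.049 ] [0.5519 0.2217] [0.1495 0.0098] 48.53921127319336
[182 236  24  30 200] [194.1 249.9] [0.4154 0.4905 0.0392] [0.4124 0.4922] [0.0594 0.1069] 72.09326171875
[225 240  36  22 113] [242.5 250.6] [0.411  0.3012 0.0497] [0.4114 0.3024] [0.1501 0.0103] 59.994441986083984
```

The overview shows the board at right of centre, with the slate's lower edge near row 205. Three strips lie at pixels (248,153), (272,205) and (240,261). The middle one is farthest right, with its upstand at (0.552, 0.222), its free edge towards (+x, -y) and a yaw of about -41.5°. Next I'll take wrist close-ups of the board and then the strip.

```bash
cat >> h.py <<'E'
def q(deg):
    p=np.radians(deg+90)/2; return [0,np.cos(p),np.sin(p),0]
E
python3 - <<'E'
from h import *
move_to([0.56,-0.21,0.36],q(-3.5)); hold(.3)
im=grab('wrist'); cv2.imwrite('pics/w1.png',im['frame']); np.savez('pics/wb.npz',**im)
move_to([0.5519,0.2217,0.22],q(-41.5)); hold(.3)
im=grab('wrist'); cv2.imwrite('pics/w2.png',im['frame']); np.savez('pics/ws.npz',**im)
s=state();print(s['time'],s['ee_pos'],s['ft_force'])
def fit(f,lo,hi,mn=300):
    im=np.load(f); W=pts(im); z=W[...,2]
    m=(z>lo)&(z<hi)
    n,l,st,c=cv2.connectedComponentsWithStats(m.astype('uint8'))
    for i in range(1,n):
        if st[i,4]>mn:
            P=W[l==i]; r=cv2.minAreaRect(P[:,:2].astype('float32'))
            print(f,lo,st[i],c[i].round(),P.mean(0).round(4),np.round(r[0],4),np.round(r[1],4),r[2])
fit('pics/wb.npz',.007,.017); fit('pics/wb.npz',.024,.034); fit('pics/ws.npz',.044,.056); fit('pics/ws.npz',.0025,.02)
E
```

```text
5.3917 [0.55211273 0.22132799 0.22011606] [-0.31968026 -0.81224703  0.14993424]
pics/wb.npz 0.007 [   0    0   33  116 2420] [14. 61.] [ 0.0794 -0.0238  0.0118] [ 0.0781 -0.0286] [0.1781 0.0503] 69.60887908935547
pics/wb.npz 0.007 [  233    76   209   159 15983] [291. 151.] [ 0.5105 -0.1967  0.0115] [ 0.5881 -0.2154] [0.2779 0.3396] 86.51207733154297
pics/wb.npz 0.007 [244 315  36  42 538] [265. 333.] [ 0.4239 -0.5661  0.0119] [ 0.4252 -0.5662] [0.1057 0.0571] 60.97986602783203
pics/wb.npz 0.024 [ 336   81   89  153 9877] [369. 155.] [ 0.6434 -0.209   0.0284] [ 0.6625 -0.2198] [0.259  0.1487] 86.6661605834961
pics/ws.npz 0.044 [459   0  45  61 765] [480.  29.] [0.7777 0.231  0.049 ] [0.7785 0.231 ] [0.0607 0.0109] 22.866397857666016
pics/ws.npz 0.044 [ 315  115    9  127 1142] [319. 178.] [0.5531 0.2229 0.0496] [0.5511 0.2206] [0.1487 0.0098] 48.45515823364258
pics/ws.npz 0.044 [ 160  146   46  111 1220] [183. 199.] [0.4172 0.3106 0.0491] [0.4138 0.3069] [0.1365 0.0118] 59.63221740722656
pics/ws.npz 0.0025 [  95    0  126   54 3466] [172.  18.] [0.5468 0.4651 0.0077] [0.5296 0.4684] 
[... 243 characters left out ...]
0.4178 0.4673] [0.1196 0.051 ] 11.475483894348145
pics/ws.npz 0.0025 [ 324  115   72  113 7017] [358. 170.] [0.5912 0.1902 0.0037] [0.589  0.1871] [0.1489 0.089 ] 48.488006591796875
pics/ws.npz 0.0025 [181 142  37 101 629] [199. 191.] [0.42   0.3079 0.0114] [0.4185 0.3053] [0.1347 0.002 ] 59.7636833190918
pics/ws.npz 0.0025 [ 113  148   83  110 4802] [154. 203.] [0.3589 0.3369 0.0039] [0.3558 0.333 ] [0.1499 0.0655] 59.777591705322266
pics/ws.npz 0.0025 [552 237  44  19 379] [578. 247.] [ 0.752  -0.0915  0.0094] [ 0.7505 -0.0901] [0.0262 0.0543] 51.05914306640625
pics/ws.npz 0.0025 [397 329  45  21 510] [422. 342.] [ 0.4969 -0.078   0.0098] [ 0.4861 -0.0817] [0.0363 0.0611] 77.08387756347656
```

```bash
python3 -c "
import cv2,numpy as np
cv2.imwrite('pics/w12.png',np.vstack([cv2.resize(cv2.imread('pics/w%d.png'%i),(480,300)) for i in (1,2)]))"
```

```text
(no output)
```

View pics/w12.png

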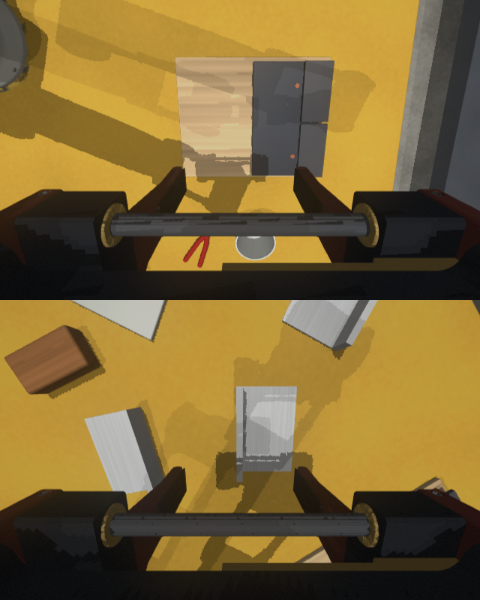

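The fits match the given sizes. Slate: 259×149 mm; strip: 149 mm. The board rectangle's centre and the slate's lower edge both put the mouth at about (0.588, -0.2154), with board yaw -3.4°. Now I'll grasp, lift, and hover before the mouth.

```bash
cat >> h.py <<'E'
M=np.array([0.5882,-0.2154]); YB=-3.4
u=np.array([np.cos(np.radians(YB)),np.sin(np.radians(YB))])
def P(mx,z,my=0.0): return np.r_[M+u*mx+my*np.array([-u[1],u[0]]),z]   # mouth-frame TCP pos
E
python3 - <<'E'
from h import *
g=[0.5513,0.2209]
move_to([*g,0.10],q(-41.5)); move_l([*g,0.018],0.08)
print(state()['ft_force'])
close(); s=state(); print('gap',s['finger_gap'],s['ft_force'])
move_l([*g,0.14],0.12); s=state(); print('gap',s['finger_gap'],s['ft_force'],s['time'])
move_to(P(-.120,0.11),q(YB)); hold(.3)
s=state(); print(s['finger_gap'],s['ee_pos'],s['ft_force'],s['moment'],s['time'])
im=grab('wrist'); W=pts(im); z=W[...,2]
a=im['frame']; im2=grab('side'); b=im2['frame']
cv2.imwrite('pics/c3.png',np.vstack([cv2.resize(a,(480,300)),cv2.resize(b,(480,300))]))
for lo,hi in ((.086,.104),(.135,.15),(.024,.034)):
    m=((z>lo)&(z<hi)).astype('uint8'); n,l,st,c=cv2.connectedComponentsWithStats(m)
    for i in range(1,n):
        if st[i,4]>300:
            Q=W[l==i]; r=cv2.minAreaRect(Q[:,:2].astype('float32'));print(lo,st[i],Q.mean(0).round(4),np.round(r[0],4),np.round(r[1],4),r[2])
E
```

```text
[ 0.07559288 -0.04434397  0.23737168]
gap 0.010146314070924721 [0.11645703 0.00174865 0.81113771]
gap 0.009746814968777514 [-0.62281968 -0.66002217 -2.22199692] 9.4583
0.010005922584748016 [ 0.46869111 -0.20781301  0.11001215] [-0.22215532 -1.17087755 -3.05919651] [-0.00883419  0.1706327  -0.00357319] 11.3667
0.086 [  331   112   158   172 21255] [ 0.5239 -0.1787  0.0956] [ 0.5211 -0.1911] [0.1093 0.0886] 86.69432830810547
0.135 [ 285  111   70  173 4476] [ 0.4709 -0.1735  0.1418] [ 0.4669 -0.1738] [0.031  0.0797] 6.7340803146362305
0.135 [310 315  20  35 696] [ 0.467  -0.2411  0.1416] [ 0.467  -0.2415] [0.0226 0.0098] 86.44764709472656
0.024 [  464    35   174   249 30810] [ 0.6502 -0.1756  0.0285] [ 0.6652 -0.191 ] [0.1421 0.2128] 1.6558152437210083
0.024 [ 456  315   84   17 1365] [ 0.6332 -0.3382  0.0283] [ 0.6334 -0.3384] [0.0206 0.0789] 86.93741607666016
```

View pics/c3.png

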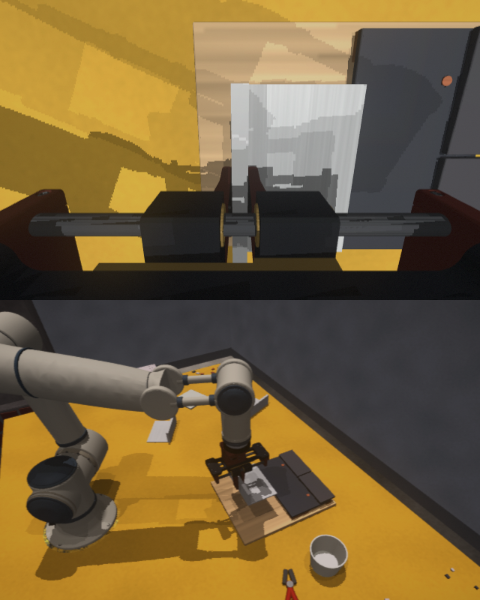

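The strip is held square at yaw -3.3° against the board's -3.4°. Its flange is level at the expected height and its free edge is short of the mouth. Now lower it to contact.

Run:
```python
from h import *
move_l(P(-.120,0.034),0.1); hold(.2); f0=state()['ft_force']; print(f0)
z=0.032
while z>0.024:
    move_l(P(-.120,z),0.03); hold(.1); f=state()['ft_force']-f0; s=state()
    print(round(z,4),s['ee_pos'].round(4),f.round(2),s['moment'].round(2),round(s['time'],1))
    if f[2]>5: break
    z-=0.001
im=grab('wrist'); W=pts(im); zz=W[...,2]
import numpy as np
m=(zz>.0135)&(zz<.021)&(W[...,0]>.475)&(W[...,0]<.57)
Q=W[m]; Q=Q[~np.isnan(Q).any(1)]
c=np.linalg.lstsq(np.c_[Q[:,:2],np.ones(len(Q))],Q[:,2],rcond=None)[0]; print('tilt',c[:2],Q[:,2].mean(),len(Q), 'free edge x(mouth)',np.percentile((Q[:,:2]-M)@u,99.5))
m=(zz>.024)&(zz<.034)&(W[...,1]>-.2)&(W[...,0]>.55)
Q=W[m]; print('slate edge',np.percentile((Q[:,:2]-M)@u,1))
```

```text
[-0.30825904 -0.24893192 -2.53500656]
0.032 [ 0.4684 -0.2082  0.0319] [ 0.54 -0.53 -0.83] [-0.06  0.16 -0.07] 12.9
0.031 [ 0.4684 -0.2083  0.031 ] [-0.47  0.41 -0.32] [0.   0.12 0.01] 13.3
0.03 [ 0.4684 -0.2083  0.03  ] [ 0.56  0.14 -0.35] [-0.07  0.06 -0.05] 13.6
0.029 [ 0.4685 -0.2083  0.0299] [-3.81  2.72  9.01] [ 0.29  0.78 -0.01] 14.0
tilt [-0.00095737  0.00024603] 0.015585825556853384 21462 free edge x(mouth) -0.02510195589813697
slate edge -0.00021176779770317933
```

It lies flat on the board with 0.001 rad of tilt. The free edge is at -25 mm and the slate edge at 0, as expected. Slide in with light pressure.

Run:
```python
from h import *
f0=np.array([-.3,-.25,-2.5])
def rep(x):
    s=state(); f=s['ft_force']-f0
    print(x,'mx',round(float((s['ee_pos'][:2]-M)@u),4),'z',round(s['ee_pos'][2],4),f.round(1),s['moment'].round(2),round(s['finger_gap'],4),round(s['time'],1)); return f
z=0.0295
for x in (-.105,-.09,-.075,-.06,-.056,-.053,-.051,-.0495,-.048,-.0465,-.045):
    move_l(P(x,z),0.05); hold(.05); f=rep(x)
    if f[0]<-14: break
im=grab('side'); cv2.imwrite('pics/s4.png',im['frame'])
im=grab('wrist'); cv2.imwrite('pics/w4.png',im['frame']); W=pts(im); zz=W[...,2]
x=(W[...,:2]-M)@u; y=(W[...,:2]-M)@np.array([-u[1],u[0]])
m=(zz>.0135)&(zz<.019)&(x>-.04)&(x<-.003)&(y>0)&(y<.07); Q=W[m]
c=np.linalg.lstsq(np.c_[Q[:,:2],np.ones(len(Q))],Q[:,2],rcond=None)[0]; print('tilt',c[:2],Q[:,2].mean(),len(Q))
m=(zz>.024)&(zz<.034)&(y>0)&(y<.12)&(x>-.02)&(x<.08); Q=W[m]; print('slate',Q[:,2].mean(),np.percentile(x[m],1))
m=(zz>.056)&(zz<.066)&(abs(x+.05)<.02)&(y>.02); Q=W[m]; print('upstand',np.percentile(x[m],[2,98]),np.polyfit(y[m],x[m],1), y[m].max())
```

```text
-0.105 mx -0.1039 z 0.03 [ 3.  -0.   4.4] [-0.03 -0.33 -0.05] 0.0099 14.5
-0.09 mx -0.0897 z 0.03 [ 1.1 -0.3  7. ] [-0.12  0.06  0.01] 0.0102 15.0
-0.075 mx -0.0748 z 0.03 [0.1 0.2 8.8] [-0.06  0.11 -0.03] 0.0097 15.5
-0.06 mx -0.0599 z 0.03 [ 0.7 -0.6  8. ] [-0.04  0.08  0.01] 0.0101 16.0
-0.056 mx -0.0561 z 0.03 [-1.2  0.5  8.5] [-0.03  0.17 -0.04] 0.0097 16.3
-0.053 mx -0.0533 z 0.03 [-1.8  0.3  8.2] [-0.05  0.22 -0.07] 0.01 16.6
-0.051 mx -0.0515 z 0.03 [-1.9 -0.2  8.8] [0.01 0.35 0.02] 0.0097 16.9
-0.0495 mx -0.0501 z 0.03 [-3.5  0.9 10. ] [-0.01  0.37 -0.03] 0.0099 17.2
-0.048 mx -0.0497 z 0.03 [-9.7  1.5 12. ] [0.04 0.93 0.09] 0.0098 17.5
-0.0465 mx -0.0497 z 0.03 [-16.4   2.6  15.9] [0.22 1.95 0.03] 0.0103 17.8
tilt [-0.00077707  0.00131161] 0.015637758720488594 7003
slate 0.028546122564744623 0.0004219075708327701
upstand [-0.05436903 -0.04471226] [-0.00346739 -0.04936886] 0.07390036500817118
```

It stopped against the batten with the upstand at -49.7 mm, so the edge is about 45 mm in. The slate hasn't changed height. Firm up the downward press and check.

Run:
```python
from h import *
f0=np.array([-.3,-.25,-2.5])
for x,z in ((-.0475,.0290),(-.048,.0285)):
    move_l(P(x,z),0.03); hold(.5); s=state()
    print(s['ee_pos'].round(4),round(float((s['ee_pos'][:2]-M)@u),4),(s['ft_force']-f0).round(1),s['moment'].round(2),round(s['finger_gap'],4),round(s['time'],1))
a=get_image('side')['frame'][240:400,180:420]; im=grab('wrist')
cv2.imwrite('pics/c5.png',np.vstack([cv2.resize(im['frame'],(480,280)),cv2.resize(a,(480,320))]))
W=pts(im); zz=W[...,2]; x=(W[...,:2]-M)@u; y=(W[...,:2]-M)@np.array([-u[1],u[0]])
m=(zz>.0135)&(zz<.019)&(x>-.04)&(x<-.003)&(y>0)&(y<.07); Q=W[m]
print('tilt',np.linalg.lstsq(np.c_[Q[:,:2],np.ones(len(Q))],Q[:,2],rcond=None)[0][:2],Q[:,2].mean())
m=(zz>.024)&(zz<.034)&(y>0)&(y<.12)&(x>-.02)&(x<.08); print('slate',W[m][:,2].mean())
m=(zz>.056)&(zz<.066)&(abs(x+.05)<.02)&(y>.02); print('upstand',np.percentile(x[m],[2,98]))
```

```text
[ 0.5385 -0.2127  0.0299] -0.0497 [-13.3   2.5  15.8] [0.21 1.43 0.03] 0.0096 18.7
[ 0.5386 -0.2128  0.0299] -0.0497 [-12.2   1.5  16.4] [0.25 1.28 0.05] 0.0098 19.4
tilt [-0.00095749  0.00115218] 0.015621221017100144
slate 0.028548144081569048
upstand [-0.05436216 -0.04470243]
```

View pics/c5.png

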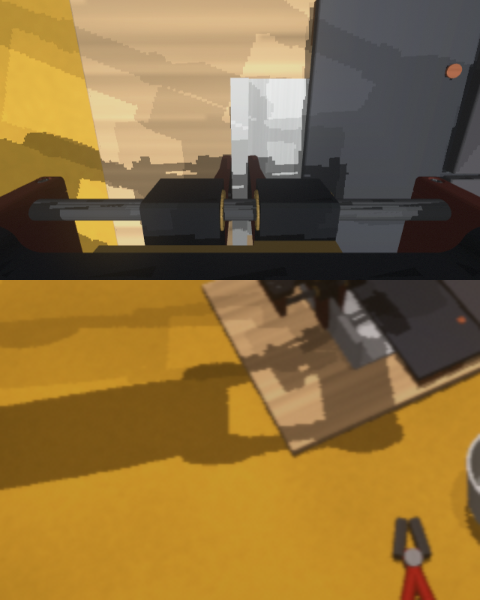

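The strip is tucked under the slate, with the flange flat from (231,78) to (307,78) in the wrist view and the slate undisturbed. The nippers and tub are where they were. Confirm the press stays steady, then hand in.

Run:
```python
from h import *
hold(.7); s=state(); print(s['ft_force'],s['finger_gap'],s['time']); job_done()
```

```text
[-12.04332949   1.24932205  14.24704227] 0.009876478804195683 20.225
the job is handed in; nothing more can be done
```

I picked up the rightmost strip by its upstand, laid it flat on the board and slid it under the slate until it stopped against the batten. I handed the job in at about 20 s, still gripping the strip and pressing it down.

My last checks all agreed:
- **Position:** the tool stopped 49.7 mm short of the mouth, which puts the free edge about 45 mm in under the slate. This is computed from the upstand, because the edge itself is hidden under the slate. The strip was centred between the packers and lined up with the board to within about 0.2°.
- **Flatness:** strip tilt was about 0.001 rad.
- **Press:** about 16 N down on the board, with about 12 N against the batten.
- **Grip:** the fingers were closed on the 10 mm upstand. I did not measure grip force directly; it is fixed at half the maximum, about 30 N.
- **Slate:** its measured height did not change between arriving at the batten and the final press.
- **Bystanders:** the nippers and tub looked undisturbed in the last picture. I did not re-check the white tile or rubbing block, but the gripper and strip stayed clear of them.

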